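# Put the spanners back in their foam inlays

## Task

The boiler job is finished: put the three spanners back in the tool tray, each laid flat, same side up as it lies now, down in the foam cut-out of its own size (either end may point either way). One of them is caught under the carton of fittings: draw it out without shifting, lifting or tipping the carton. Leave the screwdriver and the brass valve where they are.

Things in the scene. Friction and masses are not known exactly. Their poses are not given: they have to be found in the camera images.
- spanner_small: small one of three steel combination spanners, 140 mm long, 60 g, lying flat: open jaw (29 mm wide) at +x, ring (20 mm) at -x, heads 9 mm thick; straight shank 9 mm wide, from 1 to 8 mm above the underside. Origin: mid-length, on the underside; x along it, z up. Any one of the three may be the one caught under the carton
- spanner_medium: medium one of three steel combination spanners, 180 mm long, 120 g, lying flat: open jaw (37 mm wide) at +x, ring (26 mm) at -x, heads 9 mm thick; straight shank 11 mm wide, from 1 to 8 mm above the underside. Origin: mid-length, on the underside; x along it, z up. Any one of the three may be the one caught under the carton
- spanner_large: large one of three steel combination spanners, 220 mm long, 200 g, lying flat: open jaw (48 mm wide) at +x, ring (33 mm) at -x, heads 9 mm thick; straight shank 14 mm wide, from 1 to 8 mm above the underside. Origin: mid-length, on the underside; x along it, z up. Any one of the three may be the one caught under the carton
- inlay_small: fixed black foam inlay, 268 x 78 mm, 14 mm high, in the tool tray; cut-out for the small spanner 154 mm long (x), 45 mm wide, 8 mm deep, grey floor 6 mm above the underside. A finger channel as deep, 64 mm wide, crosses its middle, open at both sides. Origin: middle of the underside, 2 mm above the bench; x along the cut-out. The inlays lie 81 mm apart, in any order; tray lip 8 mm
- inlay_medium: fixed black foam inlay, 268 x 78 mm, 14 mm high, in the tool tray; cut-out for the medium spanner 194 mm long (x), 53 mm wide, 8 mm deep, grey floor 6 mm above the underside. A finger channel as deep, 64 mm wide, crosses its middle, open at both sides. Origin: middle of the underside, 2 mm above the bench; x along the cut-out. The inlays lie 81 mm apart, in any order; tray lip 8 mm
- inlay_large: fixed black foam inlay, 268 x 78 mm, 14 mm high, in the tool tray; cut-out for the large spanner 234 mm long (x), 64 mm wide, 8 mm deep, grey floor 6 mm above the underside. A finger channel as deep, 64 mm wide, crosses its middle, open at both sides. Origin: middle of the underside, 2 mm above the bench; x along the cut-out. The inlays lie 81 mm apart, in any order; tray lip 8 mm
- carton: open carton of fittings, 160 (x) x 240 (y) x 55 mm high, 0.9 kg, loose, level; origin: centre of underside, 9 mm above the bench. Its +y part stands on an 8.5 mm plywood board, its -y end overhangs the board by 90 mm. One spanner's end lies under this end and helps bear it, the rest sticks out towards about -y; once that is drawn out, the carton still stands on the board
- screwdriver: screwdriver, 200 mm long, lying on the far side of the bench, loose, not part of the job. Origin near its middle
- valve: brass ball valve with a flat steel lever, about 90 mm long, 50 mm high, loose, on the bench near the robot, not part of the job. Origin: under its middle

How it is judged (in metres and radians):
At the end, for the whole second after the job is handed in: Each spanner lies flat (same side up) and still on the floor of its own inlay, its middle within 12 mm lengthwise and 14 mm sideways of the cut-out's middle, its length within 0.2 rad of the cut-out's, either way round; the carton stands level and still within 15 mm of its start (x of spanner_small in the frame of inlay_small between -0.012 and 0.012 m and y of spanner_small in the frame of inlay_small between -0.014 and 0.014 m and z of spanner_small in the frame of inlay_small between 0.003 and 0.009 m and angle between the x axis of spanner_small and the x axis of inlay_small, either way round below 0.2 rad and angle between each of spanner_small, spanner_medium, spanner_large's own z axis and vertical below 0.06 rad and linear speed of each of spanner_small, spanner_medium, spanner_large, carton below 0.02 m/s and x of spanner_medium in the frame of inlay_medium between -0.012 and 0.012 m and y of spanner_medium in the frame of inlay_medium between -0.014 and 0.014 m and z of spanner_medium in the frame of inlay_medium between 0.003 and 0.009 m and angle between the x axis of spanner_medium and the x axis of inlay_medium, either way round below 0.2 rad and x of spanner_large in the frame of inlay_large between -0.012 and 0.012 m and y of spanner_large in the frame of inlay_large between -0.014 and 0.014 m and z of spanner_large in the frame of inlay_large between 0.003 and 0.009 m and angle between the x axis of spanner_large and the x axis of inlay_large, either way round below 0.2 rad and distance of carton from where it was at the start of the episode below 0.015 m and angle between carton's own z axis and vertical below 0.05 rad); the robot touches nothing.
It fails at once if the carton is shifted by more than 15 mm, lifted or tipped (distance of carton from where it was at the start of the episode above 0.015 m or angle between carton's own z axis and vertical above 0.07 rad).
It fails at once if the screwdriver is pushed away (more than 25 mm) (distance of screwdriver from where it was at the start of the episode above 0.025 m).
It fails at once if the valve is pushed away (more than 25 mm) (distance of valve from where it was at the start of the episode above 0.025 m).
It also fails if it takes over 86 s, if anything falls off the work surface, if the arm or the gripper's body presses on something with over 40 N, if the wrist force passes 120 N, or if a joint passes its speed limit or range.

## Robot

A 6-joint arm with a two-finger parallel gripper is mounted at the origin on the work surface. World frame = base frame: x ahead of the robot, y to its left, z up, the work surface at z = 0. Lengths are in mm, angles in rad, forces in N, time in s.
With the tool pointing down it reaches from about 425 to 1125 mm from the base axis. Payload 14.9 kg.
Tool frame: the origin (TCP) lies midway between the tips of the shut fingers; the grasp point (between the pads) lies ctrl.tcp_to_grasp behind it (ctrl.tcp_to_grasp is the distance from the TCP to the grasp point, in mm); z points along the fingers, y is the line along which they close (so a half turn about z gives the same grasp; the last joint's range is limited). The gripper opens to 91 mm and grips with 3 to 60 N. Pads are 32 mm wide; open, the fingers measure 118 mm over their backs; the gripper's body (76 mm by 178 mm) begins 60 mm behind the grasp point.
Start: joints at [1.224, 0.379, 1.734, -0, 1.028, -0.033], TCP at [216.08, 665.828, 213.932] pointing down, gripper open.
Joint ranges: [-2.77, 2.77], [-0.74, 2.19], [0, 2.66], [-1.06, 4.2], [0.31, 2.87], [-3.08, 3.08]. Speed limits (rad/s): [1.89, 1.89, 2.39, 3.14, 3.14, 3.14].

## Interface

Orientations are given as a rotation vector (axis times angle).
In Python, from cell import telemetry, snapshot, get_calibration, workorder, ctrl gives the robot as it stands. The module is installed in compiled form; this text tells all that it offers.
- The arm moves only by the tool carry_out, never from a script. Its argument "motion" is one flat list of numbers, 7 for each row, row after row: the opening, from 0 (shut) to 1 (fully open), then the shift along the tool's x, y, z in m, then the turn, a rotation vector about the tool's x, y, z in degrees. In form: [claw, x, y, z, ax, ay, az, claw, x, y, z, ax, ay, az, ...]. A call has 1 to 5 rows; each row shifts and turns the commanded pose from where the row before left it, along the tool's axes as they then stand; what a row does not reach is not made up. A row lasts 1/12 s, in which the tool goes at most 41.7 mm and 7.16 degrees, less where a joint would pass 70% of its speed; a pose out of reach is approached as far as the arm can. A call with a gripper value outside its range is refused whole. The fingers move at their own pace and stop on an object; the grip force is fixed at half the most. Time passes only in rows, so rows that do not move let the fingers close. It gives the time, the measured TCP pose, the force, the opening and the grip force at its end, in the units of the state.
- telemetry.read_state(): the state, without advancing time (a new reading comes with each control period).
- snapshot(name): name is "side" or "top" or "wrist"; returns the picture (420x560x3 uint8, red, green, blue); there is no depth.
- get_calibration(name): a dict with "fx", "fy", "cx", "cy" (pixels), "dist_coeffs" ([k1, k2, p1, p2, k3] as OpenCV has them; the pictures are not rectified), "R" (3x3) and "t" (3): a world point X has camera coordinates R X + t; the wrist camera has in their place "tool_from_camera" (4x4, takes a point from camera to tool coordinates, whose origin is the TCP and whose axes are the flange's). Camera axes: x right, y down, z forward; pixel columns grow to the right and rows downward; lengths in mm; the calibration is good to about 2 mm. A picture is of the moment at which its call begins: read the wrist's pose just before it. get_calibration takes no time and is no camera call.
- workorder.job_done(): hands the job in; it is judged then, once.
The state is a dict: "t": time; "joint_pos": joint angles; "joint_vel": joint speeds; "tau": joint torques, N m; "eef_pos": TCP position; "eef_rot": TCP orientation; "contact_force": force on the tool from outside, world axes, zero at the start; "ft_torque": the same for the moment, N m; "finger_gap": finger opening in mm; "grip_force": force on a finger pad.
Only numpy, scipy, OpenCV 4.12 (cv2) and the standard library are available. Lean on these libraries where they do the work, as an engineer would, in place of code of your own. Each camera call takes 0.05 s, during which the arm holds its last target. There are 200 camera calls.

## Working session

There is one attempt and no reset: what is moved stays moved. The work goes in short steps, Python scripts to look and compute and a tool call to move; the robot and the scene stay as the last step left them, time stands still between calls to the robot, and variables do not carry over. Pictures are saved under pics/ and viewed, at most 14 in all, crops included, and the job is handed in when it is done.

Besides the shell and the picture viewer there is one more tool, called after "Request:" as name(argument=value, ...) on one line, values as JSON. carry_out: Moves the arm, as the interface text tells. Its arguments: {"type":"object","properties":{"motion":{"type":"array"}},"required":["motion"]}

```bash
mkdir -p pics
python3 - <<'E'
from cell import telemetry, snapshot, get_calibration, ctrl
import cv2
print(telemetry.read_state()); print(ctrl.tcp_to_grasp)
for n in("top","side","wrist"):
    im=snapshot(n); cv2.imwrite(f"pics/{n}0.png",im[:,:,::-1]); print(n,get_calibration(n))
E
```

```text
{'t': 0.0, 'joint_pos': array([ 1.22372177e+00,  3.79378503e-01,  1.73477941e+00, -1.37527173e-06,
        1.02849441e+00, -3.33072364e-02]), 'joint_vel': array([-1.96443560e-04, -1.04592693e-03, -1.32603764e-04, -2.73092831e-04,
       -4.74673292e-05, -1.79474427e-03]), 'tau': array([ 1.72905326e-03, -7.63738918e+01, -4.34369874e+01,  6.50733174e-02,
        4.25168162e-02, -5.87921204e-05]), 'eef_pos': array([215.92789805, 665.45156453, 213.30994955]), 'eef_rot': array([-4.90812984e-01, -3.10281372e+00,  1.63475710e-03]), 'contact_force': array([0.06215575, 0.04192589, 0.38668577]), 'ft_torque': array([-0.0196949 ,  0.01078167,  0.03040683]), 'grip_force': 0.0, 'finger_gap': 91.07081121333019}
18.8
top {'fx': 507.77836617222215, 'fy': 507.77836617222215, 'cx': 281.6281771740647, 'cy': 208.89235181499495, 'dist_coeffs': array([-0.03934376,  0.        ,  0.        ,  0.        ,  0.        ]), 'R': array([[-0.02593434, -0.99964868, -0.00547031],
       [-0.99479186,  0.02634715, -0.09846312],
       [ 0.09857266,  0.00288825, -0.99512567]]), 't': array([  60.69600514,  568.23721894,
[... 285 characters left out ...]
7642, -0.43939362, -0.87457242],
       [ 0.32418317,  0.81263041, -0.4842903 ]]), 't': array([-483.54166559,  189.89712989,  820.13215693])}
wrist {'fx': 315.2825365523349, 'fy': 315.2825365523349, 'cx': 282.6272019677505, 'cy': 210.53189067221587, 'dist_coeffs': array([-0.00260595,  0.        ,  0.        ,  0.        ,  0.        ]), 'tool_from_camera': array([[ 6.16163881e-04, -9.67886365e-01, -2.51387358e-01,
         7.03662238e+01],
       [ 9.99999810e-01,  5.98064946e-04,  1.48395915e-04,
         8.56779070e-01],
       [ 6.71558444e-06, -2.51387402e-01,  9.67886550e-01,
        -1.70563895e+02],
       [ 0.00000000e+00,  0.00000000e+00,  0.00000000e+00,
         1.00000000e+00]])}
```

View pics/top0.png

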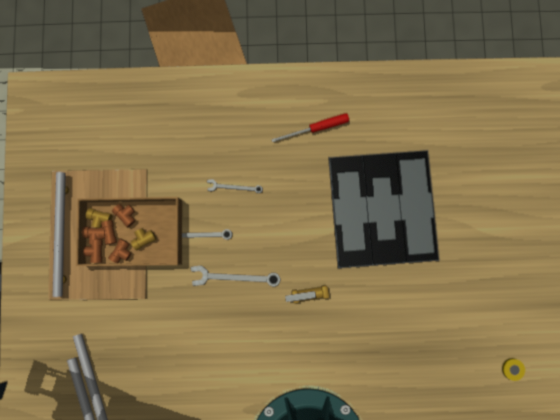

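View pics/side0.png

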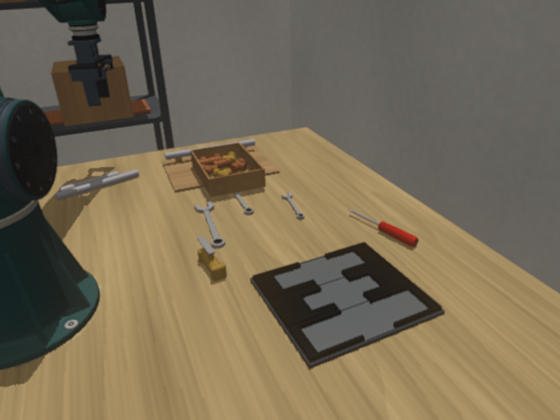

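Top view: the small spanner lies at cols 208–262, row 187. The large one is at 193–280, row 277. The medium one is caught, with its ring at (227,235) and its jaw under the carton. The cut-outs in the tray run medium (col 350), small (col 383), large (col 417). In the side view the spanner rings are at (249,210), (218,243) and (300,215). Next I'll measure these by masks across both views.

```bash
cat > h.py <<'E'
import numpy as np, cv2
from scipy.spatial.transform import Rotation as Ro
from cell import telemetry, snapshot, get_calibration, ctrl
def cam(n, st=None):
    c=get_calibration(n); K=np.array([[c['fx'],0,c['cx']],[0,c['fy'],c['cy']],[0,0,1]])
    if n=="wrist":
        T=np.array(c['tool_from_camera']); Rt=Ro.from_rotvec(st['eef_rot']).as_matrix()
        Rw=Rt@T[:3,:3]; o=Rt@T[:3,3]+st['eef_pos']
    else: Rw=np.array(c['R']).T; o=-Rw@np.array(c['t'])
    return K,np.array(c['dist_coeffs']),Rw,o
def rays(C,uv):
    K,d,Rw,o=C; p=cv2.undistortPoints(np.array(uv,float).reshape(-1,1,2),K,d)[:,0]
    return np.c_[p,np.ones(len(p))]@Rw.T
def plane(C,uv,z):
    r=rays(C,uv); return C[3]+r*((z-C[3][2])/r[:,2])[:,None]
def tri(Cs,uvs):
    A=np.zeros((3,3));b=np.zeros(3)
    D=[]
    for C,uv in zip(Cs,uvs):
        r=rays(C,[uv])[0]; r/=np.linalg.norm(r); P=np.eye(3)-np.outer(r,r); A+=P;b+=P@C[3]
    X=np.linalg.solve(A,b)
    for C,uv in zip(Cs,uvs):
        r=rays(C,[uv])[0]; r/=np.linalg.norm(r); D.append(np.linalg.norm(np.cross(r,X-C[3])))
    return X,max(D)
def greys(im,lo,hi,smax=40):
    h=cv2.cvtColor(im,cv2.COLOR_RGB2HSV); return ((h[...,1]<smax)&(h[...,2]>=lo)&(h[...,2]<=hi)).astype(np.uint8)*255
def blobs(m,amin):
    n,l,s,c=cv2.connectedComponentsWithStats(m)
    return [(s[i].tolist(),c[i].round(1).tolist(),cv2.minAreaRect(cv2.findContours((l==i).astype(np.uint8),0,2)[0][0])) for i in range(1,n) if s[i][4]>amin]
E
python3 - <<'E'
from h import *
im=cv2.imread('pics/top0.png')[:,:,::-1].copy(); C=cam('top')
for nm,m in(('steel/grey s<45 v>90',greys(im,90,255,45)),):
    for s,c,r in blobs(m,60):
        b=cv2.boxPoints(r); print(s,c,[round(float(x),1) for x in r[1]],plane(C,b,9)[:,:2].round(0).tolist())
# sample colours
for p in((350,190),(383,210),(417,200),(340,165),(227,188),(235,278),(205,235)): print(p,im[p[1],p[0]])
s=cv2.imread('pics/side0.png'); t=cv2.imread('pics/top0.png')
cv2.imwrite('pics/crop.png',np.hstack([cv2.resize(t[150:310,170:300],None,fx=3,fy=3,interpolation=2),cv2.resize(s[180:260,180:313],None,fx=3,fy=6,interpolation=2)[:480]]))
E
```

```text
[0, 67, 70, 194, 853] [6.9, 124.8] [64.9, 204.0] [[521.0, 904.0], [1014.0, 743.0], [948.0, 581.0], [463.0, 745.0]]
[272, 129, 38, 13, 78] [289.9, 134.8] [2.3, 38.6] [[746.0, 66.0], [774.0, -27.0], [768.0, -28.0], [741.0, 64.0]]
[401, 161, 32, 92, 2200] [416.1, 206.7] [91.5, 29.3] [[680.0, -241.0], [686.0, -314.0], [460.0, -327.0], [454.0, -255.0]]
[53, 172, 11, 125, 900] [57.7, 234.5] [7.4, 124.1] [[373.0, 612.0], [680.0, 609.0], [679.0, 590.0], [372.0, 593.0]]
[335, 173, 32, 77, 1808] [350.6, 211.1] [76.0, 31.0] [[657.0, -89.0], [655.0, -165.0], [468.0, -157.0], [470.0, -82.0]]
[367, 179, 33, 60, 1282] [383.3, 208.5] [60.3, 30.4] [[638.0, -162.0], [644.0, -237.0], [495.0, -245.0], [490.0, -170.0]]
[207, 180, 55, 13, 219] [232.0, 186.7] [54.4, 10.2] [[624.0, 230.0], [649.0, 229.0], [640.0, 94.0], [614.0, 96.0]]
[186, 230, 46, 9, 195] [209.5, 234.4] [8.0, 45.0] [[526.0, 282.0], [523.0, 171.0], [503.0, 172.0], [506.0, 282.0]]
[191, 266, 89, 20, 576] [231.4, 276.8] [88.2, 18.1] [[394.0, 271.0], [438.0, 270.0], [430.0, 55.0], [386.0, 57.0]]
[286, 292, 29, 9, 173] [300.4, 296.3] [6.2, 28.7] [[361.0, 42.0], [369.0, -27.0], [354.0, -28.0], [346.0, 41.0]]
[73, 335, 20, 45, 348] [82.5, 356.9] [46.2, 8.0] [[275.0, 562.0], [280.0, 543.0], [174.0, 511.0], [169.0, 530.0]]
[67, 358, 11, 16, 109] [72.3, 365.6] [15.1, 7.7] [[219.0, 576.0], [224.0, 558.0], [189.0, 547.0], [184.0, 565.0]]
[92, 393, 10, 27, 168] [96.5, 405.1] [26.4, 7.8] [[137.0, 519.0], [142.0, 501.0], [82.0, 483.0], [77.0, 502.0]]
[340, 405, 10, 10, 84] [344.8, 409.4] [9.0, 9.0] [[99.0, -81.0], [98.0, -102.0], [77.0, -102.0], [78.0, -80.0]]
[264, 407, 10, 10, 82] [268.5, 411.4] [9.0, 9.0] [[99.0, 100.0], [98.0, 79.0], [77.0, 79.0], [78.0, 101.0]]
(350, 190) [ 96 101  97]
(383, 210) [92 97 93]
(417, 200) [88 94 90]
(340, 165) [25 26 26]
(227, 188) [116 110  94]
(235, 278) [145 148 141]
(205, 235) [143 145 137]
```

View pics/crop.png

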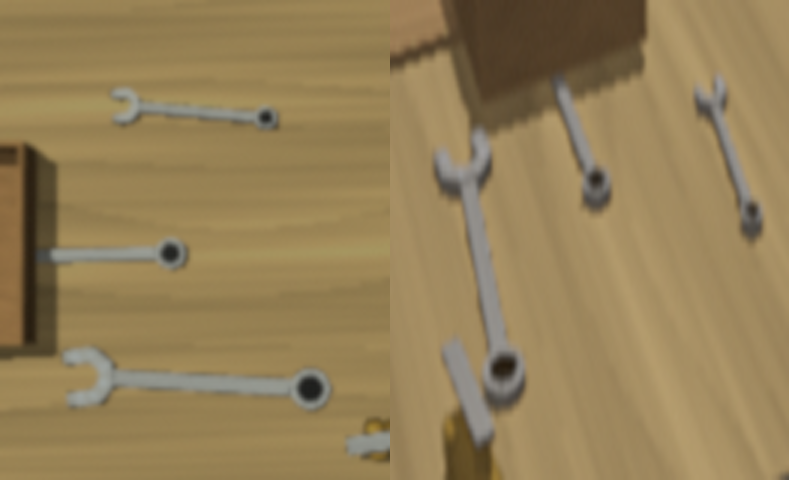

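Crop shows the ring holes sharply: top (258.5,189), (226.8,234.3), (273.3,279.3); side (300.3,215.7), (248.3,210.2), (217.7,241.3). Next I'll triangulate these and work out the spanner middles and cut-out poses.

Run:
```python
from h import *
T=cam('top');S=cam('side')
for n,a,b in(('s',(258.3,189),(300.3,215.7)),('m',(226.6,234.3),(248.3,210.2)),('l',(273.3,279.3),(217.7,241.3))): print(n,*[np.round(x,1) for x in tri([T,S],[a,b])])
# cut-out floors: blobs in side and top, centroid of the quads
ti=cv2.imread('pics/top0.png')[:,:,::-1].copy(); si=cv2.imread('pics/side0.png')[:,:,::-1].copy()
def floors(im,box):
    m=greys(im,75,200,45); k=np.zeros_like(m); x0,y0,x1,y1=box; k[y0:y1,x0:x1]=m[y0:y1,x0:x1]; return k
mt=floors(ti,(325,145,445,272)); ms=floors(si,(250,240,440,355))
ms=cv2.erode(ms,np.ones((2,2)))
bt=blobs(mt,400); bs=blobs(ms,400)
for s,c,r in bs: print('side',s,c)
for s,c,r in bt:
    p=plane(T,[c],8)[0]; print('top',s,c,p.round(1))
for (s,c,r),i in zip(sorted(bt,key=lambda q:q[1][0]),[0,1,2]):
    if len(bs)==3: print('tri',*[np.round(x,1) for x in tri([T,S],[c,sorted(bs,key=lambda q:q[1][1])[i][1]])])
# tray orientation and black outline
g=cv2.cvtColor(ti,cv2.COLOR_RGB2HSV)[...,2]; k=((g<60)).astype(np.uint8); q=np.zeros_like(k); q[140:275,320:450]=k[140:275,320:450]
r=cv2.minAreaRect(cv2.findNonZero(q)); print('tray',plane(T,cv2.boxPoints(r),16)[:,:2].round(0).tolist(), plane(T,[r[0]],16).round(1))
# carton edges
for uv in((181,199),(181,268),(78,200),(78,268)): print('carton rim',plane(T,[uv],64).round(0))
```

```text
s [622.3 102.3   7. ] 0.3
m [512.4 182.3   8.4] 0.2
l [400.4  70.5   9.5] 0.1
side [276, 254, 151, 98, 5778] [348.2, 302.8]
top [334, 159, 99, 95, 5783] [386.4, 208.4] [ 566. -212.    8.]
tray [[694.0, -74.0], [708.0, -323.0], [437.0, -330.0], [424.0, -86.0]] [[ 564.7 -202.8   16. ]]
carton rim [[596. 282.  64.]]
carton rim [[434. 284.  64.]]
carton rim [[600. 528.  64.]]
carton rim [[440. 526.  64.]]
```

```bash
cat > plan.py <<'E'
# python3 plan.py x y z yaw_deg claw [mm/row] : rows to bring TCP there, tool pointing down, tool y at yaw (mod 180)
import sys
from h import *
x,y,z,yaw,claw=map(float,sys.argv[1:6]); v=float(sys.argv[6]) if len(sys.argv)>6 else 37
s=telemetry.read_state(); R=Ro.from_rotvec(s['eef_rot']); p=s['eef_pos']
ty=R.as_matrix()[:,1]; cur=np.degrees(np.arctan2(ty[1],ty[0]))
t=(yaw-cur+90)%180-90
if len(sys.argv)>7: t+=float(sys.argv[7])
Y=np.radians(cur+t); Rt=np.array([[np.sin(Y),np.cos(Y),0],[-np.cos(Y),np.sin(Y),0],[0,0,-1]])
d=np.array([x,y,z])-p; rv=(R.inv()*Ro.from_matrix(Rt)).as_rotvec(degrees=True)
N=max(1,int(np.ceil(max(np.linalg.norm(d)/v,np.linalg.norm(rv)/6.9))))
st=Ro.from_rotvec(rv/N,degrees=True); rr=np.round(rv/N,1)+0
print('at',p.round(1),'yaw',round(cur,1),'d',d.round(1),'N',N,'j',s['joint_pos'].round(2))
q=R; L=[]
for i in range(N):
    sh=np.round(q.inv().apply(d/N)/1000,4)+0; L+=[f"{claw:g}, "+", ".join(f"{k:g}" for k in [*sh,*rr])]; q=q*st
for i in range(0,N,5): print('['+',  '.join(L[i:i+5])+']')
E
python3 plan.py 515 200 213 0 1
```

```text
Traceback (most recent call last):
  File "plan.py", line 10, in <module>
    d=np.array([x,y,z])-p; rv=(R.inv()*Ro.from_matrix(Rt)).as_rotvec(degrees=True)
                                       ~~~~~~~~~~~~~~^^^^
  File "scipy/spatial/transform/_rotation.pyx", line 1143, in scipy.spatial.transform._rotation.Rotation.from_matrix
ValueError: Non-positive determinant (left-handed or null coordinate frame) in rotation matrix 0: [[ 0.  1.  0.]
 [-1.  0.  0.]
 [ 0.  0. -1.]].
```

```bash
sed -i 's/\[\[np.sin(Y),np.cos(Y),0\],\[-np.cos(Y),/[[-np.sin(Y),np.cos(Y),0],[np.cos(Y),/' plan.py; python3 plan.py 515 200 213 0 1
```

```text
at [216.  665.5 213.4] yaw 72.0 d [ 2.990e+02 -4.655e+02 -4.000e-01] N 15 j [ 1.22  0.38  1.73  0.    1.03 -0.03]
[1, -0.0285, -0.0234, 0, 0, 0, 4.8,  1, -0.0304, -0.0209, 0, 0, 0, 4.8,  1, -0.032, -0.0183, 0, 0, 0, 4.8,  1, -0.0335, -0.0155, 0, 0, 0, 4.8,  1, -0.0346, -0.0127, 0, 0, 0, 4.8]
[1, -0.0356, -0.0097, 0, 0, 0, 4.8,  1, -0.0363, -0.0067, 0, 0, 0, 4.8,  1, -0.0367, -0.0037, 0, 0, 0, 4.8,  1, -0.0369, -0.0006, 0, 0, 0, 4.8,  1, -0.0368, 0.0025, 0, 0, 0, 4.8]
[1, -0.0365, 0.0056, 0, 0, 0, 4.8,  1, -0.0359, 0.0086, 0, 0, 0, 4.8,  1, -0.035, 0.0116, 0, 0, 0, 4.8,  1, -0.0339, 0.0145, 0, 0, 0, 4.8,  1, -0.0326, 0.0173, 0, 0, 0, 4.8]
```

Request:
carry_out(motion=[1,-0.028,-0.023,0,0,0,4.8,1,-0.03,-0.021,0,0,0,4.8,1,-0.032,-0.018,0,0,0,4.8,1,-0.033,-0.016,0,0,0,4.8,1,-0.035,-0.013,0,0,0,4.8])

```text
t: 0.57
eef_pos: [314.9, 509.3, 213.7]
eef_rot: [-1.131, -2.931, 0.0]
contact_force: [1.1, -0.1, -1.0]
finger_gap: 91.3
grip_force: 0.0
```

Request:
carry_out(motion=[1,-0.036,-0.01,0,0,0,4.8,1,-0.036,-0.007,0,0,0,4.8,1,-0.037,-0.004,0,0,0,4.8,1,-0.037,-0.001,0,0,0,4.8,1,-0.037,0.002,0,0,0,4.8])

```text
t: 0.98
eef_pos: [413.7, 352.3, 213.9]
eef_rot: [-1.716, -2.632, 0.0]
contact_force: [1.2, 0.5, 0.3]
finger_gap: 91.5
grip_force: 0.0
```

Request:
carry_out(motion=[1,-0.036,0.006,0,0,0,4.8,1,-0.036,0.009,0,0,0,4.8,1,-0.035,0.012,0,0,0,4.8,1,-0.034,0.014,0,0,0,4.8,1,-0.033,0.017,0,0,0,4.8])

```text
t: 1.4
eef_pos: [513.8, 197.3, 214.0]
eef_rot: [-2.226, -2.217, -0.0]
contact_force: [-0.0, -0.8, -0.0]
finger_gap: 91.1
grip_force: 0.0
```

Request:
carry_out(motion=[1,0,0,0,0,0,0,1,0,0,0,0,0,0])

```text
t: 1.57
eef_pos: [513.8, 197.6, 213.8]
eef_rot: [-2.224, -2.219, 0.0]
contact_force: [-0.6, 0.5, -0.4]
finger_gap: 91.4
grip_force: 0.0
```

Run:
```python
from h import *
import pickle
s=telemetry.read_state(); im=snapshot('wrist'); cv2.imwrite('pics/w1.png',im[:,:,::-1]); pickle.dump(s,open('w1.pkl','wb'))
print(s['eef_pos'],s['eef_rot'],s['joint_vel'].max(),s['joint_pos'],s['t'])
```

```text
[513.83763634 197.62552262 213.76727983] [-2.22396335e+00 -2.21867023e+00  4.34779561e-04] 0.04779006380432468 [3.24814839e-01 1.44732960e-01 2.03760003e+00 4.06376443e-05
 9.59584947e-01 3.27174385e-01] 1.5667
```

View pics/w1.png

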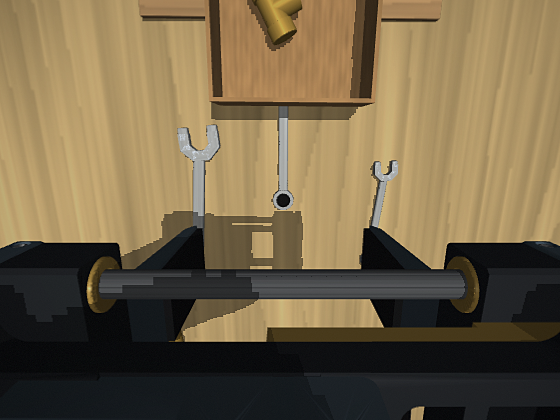

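Wrist view: the medium ring hole is at (283,200) and its shank runs straight up col 283 to the carton at row 106. The large jaw is at (198,142) and the small jaw at (385,170). Next I'll compare with the top and side results.

```bash
cat >> h.py <<'E'
def shank(C,im,box,z=8,axis=0):
    """centre line of a thin grey strip in box, on plane z. axis 0: per row, 1: per column"""
    x0,y0,x1,y1=box; m=greys(im,100,255,45)[y0:y1,x0:x1]; P=[]
    if axis: m=m.T
    for i,r in enumerate(m):
        w=np.flatnonzero(r)
        if len(w)>1: P.append((w.mean(),i) if not axis else (i,w.mean()))
    P=plane(C,np.array(P)+[x0,y0],z); a=cv2.fitLine(P[:,:2].astype(np.float32),cv2.DIST_HUBER,0,.01,.01).ravel()
    return a,np.degrees(np.arctan2(a[1],a[0])),len(P)
E
python3 - <<'E'
from h import *
import pickle
W=cam('wrist',pickle.load(open('w1.pkl','rb'))); T=cam('top'); im=cv2.imread('pics/w1.png')[:,:,::-1].copy(); ti=cv2.imread('pics/top0.png')[:,:,::-1].copy()
print('ring m wrist',plane(W,[(283,200)],9), 'tri',tri([W,T],[(283,200),(226.6,234.3)]))
print('wrist m shank',shank(W,im,(270,125,296,185)),'l',shank(W,im,(185,170,212,215)),'s',shank(W,im,(365,185,395,222)))
for n,b in(('s',(222,180,250,195)),('m',(190,228,218,242)),('l',(212,270,262,286))): print('top',n,shank(T,ti,b,8,1))
print('l jaw corners',plane(W,[(180,130),(216,126)],9).round(1).tolist(),'s',plane(W,[(374,163),(396,163)],9).round(1).tolist(), 'carton lower edge',plane(W,[(283,106)],9))
print('jaw ends top small/large', plane(T,[(208,185),(192,277)],9).round(1).tolist())
E
```

```text
ring m wrist [[514.80299804 184.78909021   9.        ]] tri (array([5.13937801e+02, 1.82985405e+02, 3.36656275e-01]), np.float64(0.8833405267993013))
wrist m shank (array([1.4708792e-03, 9.9999893e-01, 5.1489880e+02, 2.4911205e+02],
      dtype=float32), np.float32(89.91572), 60) l (array([6.8945222e-02, 9.9762046e-01, 4.1177344e+02, 1.9781891e+02],
      dtype=float32), np.float32(86.046585), 45) s (array([1.1138721e-01, 9.9377710e-01, 6.3226855e+02, 1.8002675e+02],
      dtype=float32), np.float32(83.604706), 37)
top s (array([1.1151929e-01, 9.9376225e-01, 6.2905786e+02, 1.5967873e+02],
      dtype=float32), np.float32(83.59709), 28)
top m (array([2.5584843e-02, 9.9967265e-01, 5.1366565e+02, 2.4020981e+02],
      dtype=float32), np.float32(88.53393), 28)
top l (array([7.5750038e-02, 9.9712682e-01, 4.0786069e+02, 1.5989162e+02],
      dtype=float32), np.float32(85.65568), 50)
l jaw corners [[396.1, 267.7, 9.0], [437.9, 272.1, 9.0]] s [[622.6, 229.5, 9.0], [648.7, 229.4, 9.0]] carton lower edge [[514.96337147 293.85105015   9.        ]]
jaw ends top small/large [[635.7, 226.3, 9.0], [410.9, 268.1, 9.0]]
```

```bash
python3 plan.py 514.5 234 15 0 0.5 34
```

```text
at [513.2 198.6 213.7] yaw -0.0 d [   1.3   35.4 -198.7] N 6 j [0.33 0.14 2.04 0.   0.96 0.33]
[0.5, 0.0059, 0.0002, 0.0331, 0, 0, 0,  0.5, 0.0059, 0.0002, 0.0331, 0, 0, 0,  0.5, 0.0059, 0.0002, 0.0331, 0, 0, 0,  0.5, 0.0059, 0.0002, 0.0331, 0, 0, 0,  0.5, 0.0059, 0.0002, 0.0331, 0, 0, 0]
[0.5, 0.0059, 0.0002, 0.0331, 0, 0, 0]
```

Request:
carry_out(motion=[0.5,0.006,0,0.033,0,0,0,0.5,0.006,0,0.033,0,0,0,0.5,0.006,0,0.033,0,0,0,0.5,0.006,0,0.033,0,0,0,0.5,0.006,0.001,0.033,0,0,0])

```text
t: 2.03
eef_pos: [513.2, 230.5, 47.5]
eef_rot: [-2.218, -2.225, -0.0]
contact_force: [1.1, 0.1, 0.1]
finger_gap: 60.5
grip_force: 0.0
```

Request:
carry_out(motion=[0.5,0.006,0,0.03,0,0,0,0.5,0,0,0.008,0,0,0,0.5,0,0,0,0,0,0,0.5,0,0,0,0,0,0])

```text
t: 2.37
eef_pos: [514.1, 235.6, 11.7]
eef_rot: [-2.22, -2.223, 0.0]
contact_force: [0.3, 0.0, 0.4]
finger_gap: 45.9
grip_force: 0.0
```

Request:
carry_out(motion=[0.5,0,0,0.005,0,0,0,0.5,0,0,0.003,0,0,0,0.22,0,0,0,0,0,0,0.22,0,0,0,0,0,0,0.22,0,0,0,0,0,0])

```text
t: 2.78
eef_pos: [514.5, 235.0, 3.5]
eef_rot: [2.221, 2.221, 0.001]
contact_force: [0.7, 0.2, -0.8]
finger_gap: 28.8
grip_force: 0.0
```

Run:
```python
from h import *
s=telemetry.read_state(); im=snapshot('wrist'); print(s['eef_pos'],s['contact_force'],s['finger_gap'])
t=snapshot('side'); cv2.imwrite('pics/w2.png',np.hstack([cv2.resize(im[60:300,160:400],None,fx=1.6,fy=2,interpolation=2),cv2.resize(t[130:250,150:330],None,fx=2.2,fy=4,interpolation=2)])[:,:,::-1])
```

```text
[514.52077172 234.99577951   3.49233545] [ 0.70294398  0.1522242  -0.83949527] 28.794512122513996
```

View pics/w2.png

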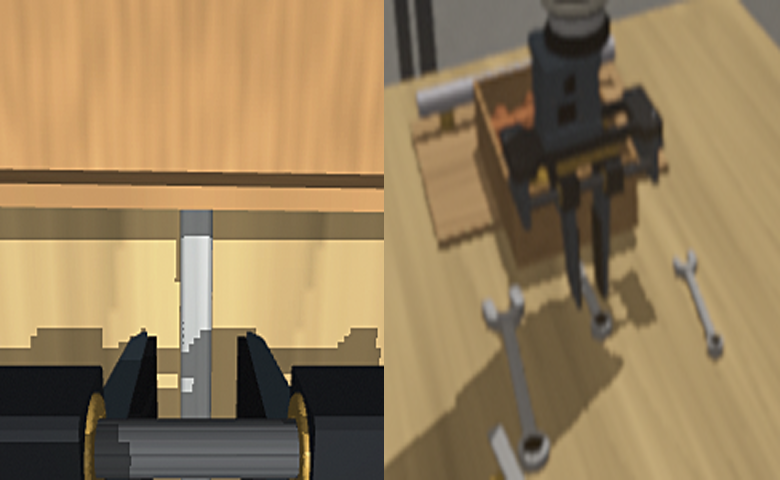

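The fingers (inner edges at 156 and 238) straddle the shank (181–212) evenly, clear of the carton. Next I'll close and draw along −y.

Request:
carry_out(motion=[0,0,0,0,0,0,0,0,0,0,0,0,0,0,0,0,0,0,0,0,0,0,0,0,0,0,0,0,0,0,0,0,0,0,0])

```text
t: 3.3
eef_pos: [514.3, 235.0, 3.0]
eef_rot: [2.221, 2.222, 0.0]
contact_force: [-0.9, -1.0, 3.5]
finger_gap: 10.2
grip_force: 30.0
```

Request:
carry_out(motion=[0,-0.002,0,0,0,0,0,0,-0.004,0,0,0,0,0,0,-0.004,0,0,0,0,0])

```text
t: 3.55
eef_pos: [514.6, 225.5, 3.1]
eef_rot: [2.221, 2.222, 0.002]
contact_force: [0.5, 6.5, -0.2]
finger_gap: 10.3
grip_force: 30.0
```

Run:
```python
from h import *
s=telemetry.read_state(); t=snapshot('top'); cv2.imwrite('pics/t2.png',t[:,:,::-1])
print(s['eef_pos'],s['contact_force'],s['finger_gap'],s['grip_force'])
a=cv2.imread('pics/top0.png')[:,:,::-1]
# carton shift in pixels by phase correlation on its far half
w=lambda i:cv2.cvtColor(np.ascontiguousarray(i[194:274,72:150]),cv2.COLOR_RGB2GRAY).astype(np.float32)
print(cv2.phaseCorrelate(w(a),w(t)))
```

```text
[514.64213459 225.48136368   3.08008166] [ 0.48761105  6.54246023 -0.23182883] 10.343708041716022 29.999611973762512
((0.011841817044043523, 0.0177937910219228), 0.985069100856781)
```

Request:
carry_out(motion=[0,-0.006,0,0,0,0,0,0,-0.007,0,0,0,0,0,0,-0.007,0,0,0,0,0,0,-0.007,0,0,0,0,0,0,-0.007,0,0,0,0,0])

```text
t: 4.02
eef_pos: [514.6, 191.1, 3.0]
eef_rot: [2.221, 2.222, 0.002]
contact_force: [-0.2, 6.2, 1.1]
finger_gap: 10.3
grip_force: 30.0
```

Request:
carry_out(motion=[0,-0.006,0,0,0,0,0,0,-0.006,0,0,0,0,0,0,-0.006,0,0,0,0,0,0,-0.007,0,0,0,0,0,0,-0.007,0,0,0,0,0])

```text
t: 4.43
eef_pos: [514.4, 158.7, 3.0]
eef_rot: [2.221, 2.222, 0.001]
contact_force: [-0.3, 2.9, 3.2]
finger_gap: 10.6
grip_force: 30.0
```

Request:
carry_out(motion=[0,-0.007,0,0,0,0,0,0,-0.008,0,0,0,0,0,0,-0.008,0,0,0,0,0,0,-0.008,0,0,0,0,0,0,-0.008,0,0,0,0,0])

```text
t: 4.85
eef_pos: [514.4, 119.3, 3.0]
eef_rot: [2.221, 2.222, 0.0]
contact_force: [-0.2, 3.8, 5.5]
finger_gap: 10.6
grip_force: 30.0
```

Run:
```python
from h import *
import pickle
s=telemetry.read_state(); t=snapshot('top'); cv2.imwrite('pics/t3.png',t[:,:,::-1])
print(s['eef_pos'],s['contact_force'],s['finger_gap'],s['grip_force'])
a=cv2.imread('pics/top0.png')[:,:,::-1]
w=lambda i:cv2.cvtColor(np.ascontiguousarray(i[194:274,72:150]),cv2.COLOR_RGB2GRAY).astype(np.float32)
print(cv2.phaseCorrelate(w(a),w(t)))
s=telemetry.read_state(); im=snapshot('wrist'); pickle.dump(s,open('w3.pkl','wb'));cv2.imwrite('pics/w3.png',im[:,:,::-1])
```

```text
[514.4079228  119.25386256   3.0499897 ] [-0.24035799  3.80025895  5.46857329] 10.56186084767259 30.000211000442505
((0.07995388239485379, -0.009489584529305262), 0.9922129660844803)
```

View pics/w3.png

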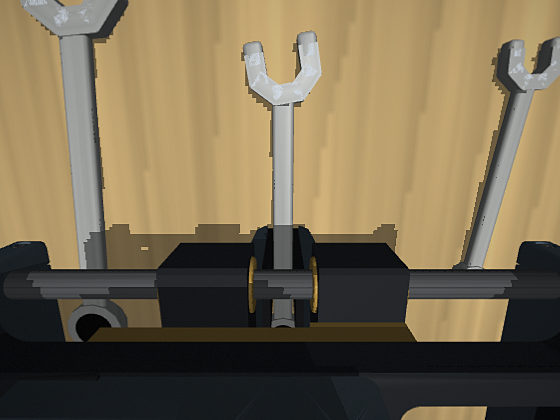

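The medium jaw is fully out, with tips at (252,42) and (306,35), and its shank is centred between the fingers. The carton moved under 0.1 px. Next I'll measure its middle for the re-grip.

Run:
```python
from h import *
import pickle
W=cam('wrist',pickle.load(open('w3.pkl','rb'))); im=cv2.imread('pics/w3.png')[:,:,::-1].copy()
print('jaw tips',plane(W,[(252,41),(307,33)],9).round(1).tolist(),shank(W,im,(262,115,305,215)))
print('large shank',shank(W,im,(50,50,115,230)),'ring hole',plane(W,[(95,323)],9).round(1),'small',shank(W,im,(470,110,530,230)))
```

```text
jaw tips [[500.3, 229.8, 9.0], [526.3, 233.3, 9.0]] (array([ 8.5103242e-03, -9.9996376e-01,  5.1496790e+02,  1.6513715e+02],
      dtype=float32), np.float32(-89.51238), 100)
large shank (array([7.6232865e-02, 9.9709004e-01, 4.1173111e+02, 1.9008675e+02],
      dtype=float32), np.float32(85.62793), 180) ring hole [[403.3  77.7   9. ]] small (array([1.1102824e-01, 9.9381727e-01, 6.3059174e+02, 1.6844731e+02],
      dtype=float32), np.float32(83.625404), 120)
```

Request:
carry_out(motion=[0.35,0,0,0,0,0,0,0.35,0,0,0,0,0,0,0.35,0.004,0,0,0,0,0,0.35,0.008,0,0,0,0,0,0.35,0.008,0,0,0,0,0])

```text
t: 5.37
eef_pos: [514.1, 140.6, 2.8]
eef_rot: [-2.221, -2.221, 0.0]
contact_force: [0.9, -0.1, 0.2]
finger_gap: 31.6
grip_force: 0.0
```

Request:
carry_out(motion=[0.35,0.004,0,0,0,0,0,0,0,0,0,0,0,0,0,0,0,0,0,0,0,0,0,0,0,0,0,0,0,0,0,0,0,0,0])

```text
t: 5.78
eef_pos: [514.2, 143.9, 2.9]
eef_rot: [-2.221, -2.222, 0.0]
contact_force: [-0.3, 0.1, -0.6]
finger_gap: 10.8
grip_force: 30.0
```

```bash
python3 - <<'E'
from h import *
T=cam('top');S=cam('side')
ti=cv2.imread('pics/top0.png')[:,:,::-1].copy(); si=cv2.imread('pics/side0.png')[:,:,::-1].copy()
def fl(im,box,lo):
    m=greys(im,lo,200,60); k=np.zeros_like(m); x0,y0,x1,y1=box; k[y0:y1,x0:x1]=m[y0:y1,x0:x1]; return k
def ends(C,r,z): # rect from mask -> long axis on plane
    b=cv2.boxPoints(r); return b
tt=sorted(blobs(fl(ti,(325,145,445,272),90)|0,400),key=lambda q:q[1][0])
for e in (1,3):
  for lo in (85,95,105):
    m=fl(si,(250,240,445,355),lo); m=cv2.erode(m,np.ones((e,e),np.uint8)); print(e,lo,[b[1]+[b[0][4]] for b in blobs(m,300)])
for s,c,r in tt:
    m=fl(ti,(325,145,445,272),90)
    P=np.argwhere(m[s[1]:s[1]+s[3],s[0]:s[0]+s[2]])[:,::-1]+[s[0],s[1]]
    X=plane(T,P,8)[:,:2]; a=cv2.minAreaRect(X.astype(np.float32)); print(c,'centroid',X.mean(0).round(1),'rect',[np.round(v,1) for v in a])
E
python3 plan.py 514 143 110 0 0
```

```text
1 85 [[318.8, 270.2, 1401], [341.2, 293.0, 1318], [363.1, 320.6, 3164]]
1 95 [[318.9, 270.0, 1297], [341.3, 292.9, 1237], [363.1, 320.5, 3059]]
1 105 []
3 85 [[318.8, 270.2, 1140], [341.1, 293.0, 1078], [363.0, 320.6, 2784]]
3 95 [[319.0, 270.0, 1041], [341.3, 292.9, 1000], [363.1, 320.4, 2684]]
3 105 []
[350.6, 211.1] centroid [ 561.9 -123.6] rect [array([ 562.6, -123.3]), array([ 76.2, 187.7]), np.float64(88.5)]
[383.3, 208.5] centroid [ 566.  -204.3] rect [array([ 566.6, -203.9]), array([148.3,  75.2]), np.float64(2.9)]
[416.1, 206.7] centroid [ 568.6 -285.5] rect [array([ 569.8, -284.7]), array([225.2,  72.6]), np.float64(3.2)]
at [514.2 143.9   2.9] yaw 0.0 d [ -0.2  -0.9 107.1] N 3 j [0.23 0.48 2.11 0.   0.55 0.23]
[0, -0.0003, -0.0001, -0.0357, 0, 0, 0,  0, -0.0003, -0.0001, -0.0357, 0, 0, 0,  0, -0.0003, -0.0001, -0.0357, 0, 0, 0]
```

Request:
carry_out(motion=[0,0,0,-0.015,0,0,0,0,0,0,-0.035,0,0,0,0,0,0,-0.035,0,0,0,0,0,0,-0.02,0,0,0,0,0,0,0,0,0,0])

```text
t: 6.2
eef_pos: [516.6, 144.3, 112.0]
eef_rot: [2.219, 2.219, 0.008]
contact_force: [1.5, -0.0, 0.3]
finger_gap: 10.6
grip_force: 30.0
```

```bash
python3 - <<'E'
from h import *
T=cam('top');S=cam('side')
for a,b in(((350.6,211.1),(318.9,270.1)),((383.3,208.5),(341.2,293)),((416.1,206.7),(363.1,320.5))): print(*[np.round(x,1) for x in tri([T,S],[a,b])])
E
python3 plan.py 562 -123.5 60 -87.3 0
```

```text
[ 560.5 -122.8   10.4] 1.0
[ 565.6 -203.8   10. ] 0.2
[ 566.2 -284.1    9.2] 2.2
at [516.6 144.3 112. ] yaw 0.0 d [  45.4 -267.8  -52. ] N 13 j [ 0.23  0.28  2.11 -0.    0.75  0.23]
[0, -0.0206, 0.0035, 0.004, 0, 0, 6.7,  0, -0.0201, 0.0059, 0.004, 0, 0, 6.7,  0, -0.0192, 0.0082, 0.004, 0, 0, 6.7,  0, -0.0181, 0.0104, 0.004, 0, 0, 6.7,  0, -0.0168, 0.0124, 0.004, 0, 0, 6.7]
[0, -0.0152, 0.0143, 0.004, 0, 0, 6.7,  0, -0.0135, 0.016, 0.004, 0, 0, 6.7,  0, -0.0115, 0.0174, 0.004, 0, 0, 6.7,  0, -0.0094, 0.0187, 0.004, 0, 0, 6.7,  0, -0.0071, 0.0196, 0.004, 0, 0, 6.7]
[0, -0.0048, 0.0203, 0.004, 0, 0, 6.7,  0, -0.0024, 0.0208, 0.004, 0, 0, 6.7,  0, 0.0001, 0.0209, 0.004, 0, 0, 6.7]
```

Two-view floor heights (9–10 mm) match the expected 8 mm. Next I'll carry the medium spanner over.

Request:
carry_out(motion=[0,-0.0205,0.0035,0.004,0,0,6.7,0,-0.02,0.006,0.004,0,0,6.7,0,-0.019,0.008,0.004,0,0,6.7,0,-0.018,0.0105,0.004,0,0,6.7,0,-0.017,0.0125,0.004,0,0,6.7])

```text
t: 6.62
eef_pos: [531.5, 40.2, 86.8]
eef_rot: [-2.771, -1.479, 0.001]
contact_force: [0.8, -0.1, -0.7]
finger_gap: 10.4
grip_force: 30.0
```

Request:
carry_out(motion=[0,-0.015,0.0145,0.004,0,0,6.7,0,-0.0135,0.016,0.004,0,0,6.7,0,-0.0115,0.0175,0.004,0,0,6.7,0,-0.0095,0.0185,0.004,0,0,6.7,0,-0.007,0.0195,0.004,0,0,6.7])

```text
t: 7.03
eef_pos: [549.1, -62.6, 66.7]
eef_rot: [-3.08, -0.617, 0.002]
contact_force: [-0.5, -0.2, -0.9]
finger_gap: 10.6
grip_force: 30.0
```

Request:
carry_out(motion=[0,-0.005,0.0205,0.004,0,0,6.7,0,-0.0025,0.021,0.004,0,0,6.7,0,0,0.021,0.004,0,0,6.7,0,0,0,0,0,0,0,0,0,0,0,0,0])

```text
validation failed for argument at $.mo...
```

```bash
python3 - <<'E'
from h import *
import pickle
t=snapshot('top'); s=telemetry.read_state(); im=snapshot('wrist'); pickle.dump(s,open('w4.pkl','wb')); cv2.imwrite('pics/w4.png',im[:,:,::-1])
cv2.imwrite('pics/v4.png',np.hstack([im[:,100:460],cv2.resize(t[140:280,310:456],None,fx=3,fy=3,interpolation=2)])[:,:,::-1])
print(s['eef_pos'],s['finger_gap'],s['grip_force'],s['contact_force'])
E
python3 plan.py 562 -123.5 30 -87.3 0
```

```text
[549.72168857 -65.00369193  66.27610739] 10.03872513436725 29.998406767845154 [-0.98641026 -1.88130009 -1.07361412]
at [549.4 -63.6  66.5] yaw -67.4 d [ 12.6 -59.9 -36.5] N 3 j [-0.16  0.38  2.08 -0.    0.68  1.02]
[0, -0.0038, 0.02, 0.0122, 0, 0, 6.6,  0, -0.0014, 0.0203, 0.0122, 0, 0, 6.6,  0, 0.0009, 0.0204, 0.0122, 0, 0, 6.6]
```

View pics/v4.png

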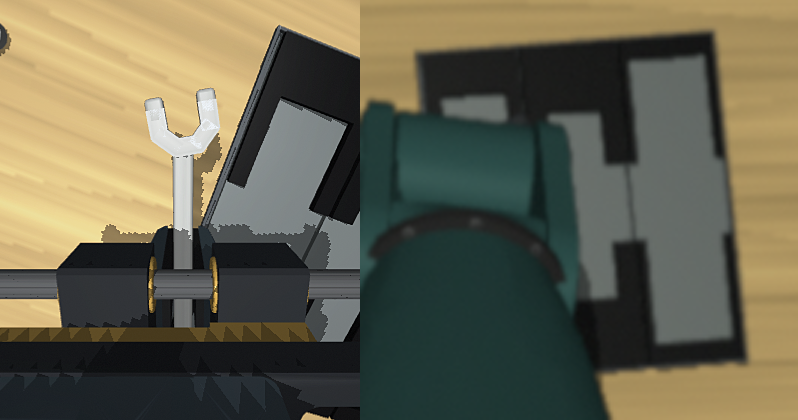

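The last call had a wrong count and was refused. The view shows the spanner held level, jaw at (182,125), with the medium cut-out to its right. Next I'll finish the turn.

Request:
carry_out(motion=[0,-0.004,0.02,0.003,0,0,6.6,0,-0.0015,0.0205,0.003,0,0,6.6,0,0.001,0.0205,0,0,0,6.6,0,0,0,0,0,0,0])

```text
t: 7.47
eef_pos: [563.2, -123.6, 61.3]
eef_rot: [3.14, 0.077, 0.0]
contact_force: [-0.0, 0.4, -0.5]
finger_gap: 10.8
grip_force: 30.0
```

```bash
python3 - <<'E'
from h import *
import pickle
s=telemetry.read_state(); im=snapshot('wrist'); pickle.dump(s,open('w5.pkl','wb')); cv2.imwrite('pics/w5.png',im[:,:,::-1])
print(s['eef_pos'],s['finger_gap'],s['grip_force'],s['contact_force'])
E
python3 plan.py 562 -123.5 20 -87.3 0 12
```

```text
[ 563.15389325 -123.60240329   61.29141687] 10.79344654405659 30.000852048397064 [-0.02517966  0.4187631  -0.54177546]
at [ 562.6 -122.3   61.2] yaw -86.8 d [ -0.6  -1.2 -41.2] N 4 j [-0.25  0.42  2.03 -0.    0.69  1.26]
[0, -0.0002, 0.0003, 0.0103, 0, 0, 0.1,  0, -0.0002, 0.0003, 0.0103, 0, 0, 0.1,  0, -0.0002, 0.0003, 0.0103, 0, 0, 0.1,  0, -0.0002, 0.0003, 0.0103, 0, 0, 0.1]
```

View pics/w5.png

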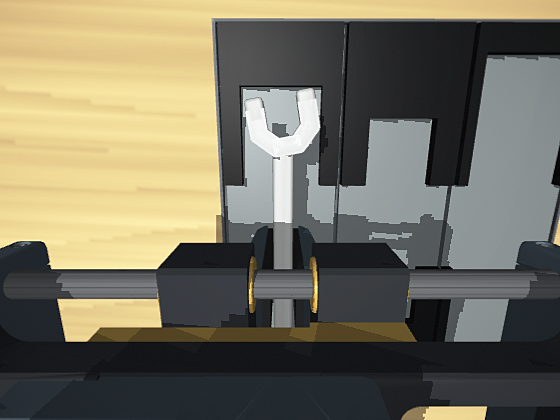

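Wrist view: the cut-out's far edge runs (243,87)–(323,86). The jaw above it has tips at (250,98) and (307,90), and the axes look parallel. I'll check this by rays.

Run:
```python
from h import *
import pickle
W=cam('wrist',pickle.load(open('w5.pkl','rb'))); im=cv2.imread('pics/w5.png')[:,:,::-1].copy()
c=plane(W,[(243,87),(323,86),(323,185),(347,186),(215,22),(345,24),(367,120),(435,119),(487,56)],16); print(c[:,:2].round(1).tolist())
print('cut width',np.linalg.norm(c[0]-c[1]),'mid far edge',(c[0]+c[1])/2)
print('jaw tips',plane(W,[(252,98),(307,89)],67.4).round(1).tolist())
print(shank(W,im,(262,165,305,215),65))
```

```text
[[658.8, -92.7], [661.9, -144.0], [597.8, -149.2], [598.0, -165.9], [695.3, -74.8], [698.2, -154.5], [642.5, -174.6], [645.4, -219.3], [684.8, -245.5]]
cut width 51.37178755309964 mid far edge [ 660.36114391 -118.31656978   16.        ]
jaw tips [[648.0, -103.6, 67.4], [653.5, -130.4, 67.4]]
(array([ 9.9959964e-01,  2.8295176e-02,  6.0239154e+02, -1.2074242e+02],
      dtype=float32), np.float32(1.6214104), 50)
```

Request:
carry_out(motion=[0,0.001,0.0005,0.012,0,0,0.3,0,0.001,0,0.014,0,0,0.3,0,0,0,0.013,0,0,0,0,0,0,0.006,0,0,0,0,0,0,0,0,0,0])

```text
t: 7.93
eef_pos: [563.4, -121.0, 14.8]
eef_rot: [-3.14, -0.075, 0.005]
contact_force: [-0.5, -0.5, -0.9]
finger_gap: 10.7
grip_force: 30.0
```

Request:
carry_out(motion=[0,0,0,0.003,0,0,0,0,0,0,0.002,0,0,0,0,0,0,0,0,0,0])

```text
t: 8.18
eef_pos: [564.9, -121.8, 12.0]
eef_rot: [3.141, 0.072, 0.0]
contact_force: [-0.1, -0.1, -1.7]
finger_gap: 10.4
grip_force: 30.0
```

Request:
carry_out(motion=[0,0,0,0.001,0,0,0,0,0,0,0,0,0,0,0.3,0,0,0,0,0,0,0.3,0,0,0,0,0,0,0.3,0,0,0,0,0,0])

```text
t: 8.6
eef_pos: [565.0, -122.0, 11.2]
eef_rot: [3.141, 0.072, 0.001]
contact_force: [-0.3, -0.3, 0.1]
finger_gap: 26.4
grip_force: 0.0
```

Request:
carry_out(motion=[0.3,0,0,-0.01,0,0,0,0.3,0,0,-0.03,0,0,0,0.3,0,0,-0.04,0,0,0,0.3,0,0,-0.04,0,0,0,0.3,0,0,-0.02,0,0,0])

```text
t: 9.02
eef_pos: [566.3, -122.3, 156.1]
eef_rot: [3.139, 0.072, 0.007]
contact_force: [1.7, 0.6, 0.4]
finger_gap: 27.3
grip_force: 0.0
```

```bash
python3 plan.py 629 160 110 -6.5 0.5
```

```text
at [ 566.3 -122.3  156.1] yaw -87.4 d [ 62.7 282.3 -46.1] N 12 j [-0.25  0.27  2.01 -0.    0.86  1.27]
[0.5, 0.0063, -0.0233, 0.0038, 0, 0, -6.7,  0.5, 0.009, -0.0224, 0.0038, 0, 0, -6.7,  0.5, 0.0115, -0.0212, 0.0039, 0, 0, -6.7,  0.5, 0.0139, -0.0197, 0.0039, 0, 0, -6.7,  0.5, 0.0161, -0.0179, 0.0039, 0, 0, -6.7]
[0.5, 0.0181, -0.0159, 0.0039, 0, 0, -6.7,  0.5, 0.0199, -0.0136, 0.0039, 0, 0, -6.7,  0.5, 0.0213, -0.0112, 0.0039, 0, 0, -6.7,  0.5, 0.0225, -0.0086, 0.0039, 0, 0, -6.7,  0.5, 0.0234, -0.0059, 0.0039, 0, 0, -6.7]
[0.5, 0.0239, -0.0031, 0.0039, 0, 0, -6.7,  0.5, 0.0241, -0.0003, 0.0038, 0, 0, -6.7]
```

Request:
carry_out(motion=[0.5,0.0065,-0.0235,0.004,0,0,-6.7,0.5,0.009,-0.0225,0.004,0,0,-6.7,0.5,0.0115,-0.021,0.004,0,0,-6.7,0.5,0.014,-0.0195,0.004,0,0,-6.7,0.5,0.016,-0.018,0.004,0,0,-6.7])

```text
t: 9.43
eef_pos: [591.5, -3.1, 131.8]
eef_rot: [2.984, 0.982, 0.001]
contact_force: [-0.3, 0.2, 0.4]
finger_gap: 45.6
grip_force: 0.0
```

Request:
carry_out(motion=[0.5,0.018,-0.016,0.004,0,0,-6.7,0.5,0.02,-0.0135,0.004,0,0,-6.7,0.5,0.0215,-0.011,0.004,0,0,-6.7,0.5,0.0225,-0.0085,0.004,0,0,-6.7,0.5,0.0235,-0.006,0.004,0,0,-6.7])

```text
t: 9.85
eef_pos: [618.4, 114.7, 111.6]
eef_rot: [2.574, 1.801, 0.001]
contact_force: [1.0, 0.1, 0.5]
finger_gap: 45.9
grip_force: 0.0
```

Request:
carry_out(motion=[0.5,0.024,-0.003,0.004,0,0,-6.7,0.5,0.024,0,0.004,0,0,-6.7,0.5,0,0,0.01,0,0,0,0.5,0,0,0,0,0,0])

```text
t: 10.18
eef_pos: [628.7, 160.9, 92.0]
eef_rot: [-2.352, -2.082, 0.002]
contact_force: [0.2, 0.4, -0.5]
finger_gap: 45.7
grip_force: 0.0
```

```bash
python3 - <<'E'
from h import *
import pickle
t=snapshot('top'); s=telemetry.read_state(); im=snapshot('wrist'); pickle.dump(s,open('w6.pkl','wb')); cv2.imwrite('pics/w6.png',im[:,:,::-1])
cv2.imwrite('pics/v6.png',np.hstack([im[:,100:460],cv2.resize(t[140:280,310:456],None,fx=3,fy=3,interpolation=2)])[:,:,::-1])
print(s['eef_pos'],s['eef_rot'])
E
python3 plan.py 629.5 161 13 -6.4 0.4 30
```

```text
[628.62314113 160.13720446  92.47966198] [-2.35341311e+00 -2.08014790e+00  2.21330993e-03]
at [628.9 159.7  93. ] yaw -7.1 d [  0.6   1.3 -80. ] N 3 j [ 0.21  0.46  1.88 -0.    0.8   0.34]
[0.4, 0.0005, 0.0002, 0.0267, 0, 0, -0.2,  0.4, 0.0005, 0.0002, 0.0267, 0, 0, -0.2,  0.4, 0.0005, 0.0002, 0.0267, 0, 0, -0.2]
```

View pics/v6.png

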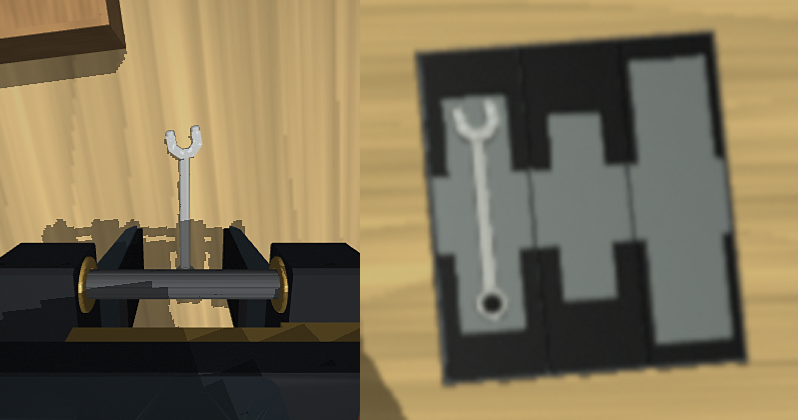

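Medium lies in its cut-out (spanner rows 100–319, cut-out rows 97–333, so about 4 mm off, fine). The small shank at col 183 is centred between the fingers. Next I'll descend and grip.

Request:
carry_out(motion=[0.4,0.0005,0,0.027,0,0,-0.3,0.4,0.0005,0,0.027,0,0,-0.3,0.4,0.0005,0,0.025,0,0,0,0.4,0,0,0.007,0,0,0,0.4,0,0,0,0,0,0])

```text
t: 10.7
eef_pos: [628.4, 160.7, 5.8]
eef_rot: [-2.343, -2.091, 0.004]
contact_force: [0.6, -0.2, -0.2]
finger_gap: 36.7
grip_force: 0.0
```

Request:
carry_out(motion=[0.4,0,0,0.003,0,0,0,0,0,0,0,0,0,0,0,0,0,0,0,0,0,0,0,0,0,0,0,0,0,0,0,0,0,0,0])

```text
t: 11.12
eef_pos: [630.1, 161.9, 4.8]
eef_rot: [2.341, 2.094, 0.002]
contact_force: [0.4, 0.9, 0.4]
finger_gap: 12.8
grip_force: 0.0
```

Request:
carry_out(motion=[0,0,0,0,0,0,0,0,0,0,0,0,0,0,0,0,0,0,0,0,0])

```text
t: 11.37
eef_pos: [630.0, 161.9, 4.6]
eef_rot: [2.341, 2.094, 0.001]
contact_force: [-1.6, -0.9, 7.1]
finger_gap: 8.2
grip_force: 30.0
```

Request:
carry_out(motion=[0,0,0,-0.015,0,0,0,0,0,0,-0.035,0,0,0,0,0,0,-0.035,0,0,0,0,0,0,-0.015,0,0,0,0,0,0,0,0,0,0])

```text
t: 11.78
eef_pos: [631.9, 162.4, 108.8]
eef_rot: [2.339, 2.092, 0.009]
contact_force: [-0.4, 0.5, -0.3]
finger_gap: 8.2
grip_force: 30.0
```

```bash
python3 plan.py 565 -204 62 -87.3 0
```

```text
at [631.9 162.4 108.8] yaw -6.4 d [ -66.9 -366.4  -46.8] N 12 j [0.22 0.44 1.88 0.   0.82 0.33]
[0, -0.031, -0.0022, 0.0038, 0, 0, 6.7,  0, -0.031, 0.0015, 0.0038, 0, 0, 6.7,  0, -0.0306, 0.0051, 0.0039, 0, 0, 6.7,  0, -0.0298, 0.0087, 0.0039, 0, 0, 6.7,  0, -0.0286, 0.0121, 0.0039, 0, 0, 6.7]
[0, -0.027, 0.0154, 0.0039, 0, 0, 6.7,  0, -0.025, 0.0184, 0.0039, 0, 0, 6.7,  0, -0.0226, 0.0213, 0.0039, 0, 0, 6.7,  0, -0.02, 0.0238, 0.0039, 0, 0, 6.7,  0, -0.017, 0.0259, 0.0039, 0, 0, 6.7]
[0, -0.0139, 0.0278, 0.0039, 0, 0, 6.7,  0, -0.0105, 0.0292, 0.0039, 0, 0, 6.7]
```

Request:
carry_out(motion=[0,-0.031,-0.002,0.004,0,0,6.7,0,-0.031,0.0015,0.004,0,0,6.7,0,-0.0305,0.005,0.004,0,0,6.7,0,-0.03,0.0085,0.004,0,0,6.7,0,-0.0285,0.012,0.004,0,0,6.7])

```text
t: 12.2
eef_pos: [600.5, 8.0, 83.1]
eef_rot: [-2.849, -1.323, 0.002]
contact_force: [0.9, 1.4, -0.0]
finger_gap: 8.3
grip_force: 30.0
```

Request:
carry_out(motion=[0,-0.027,0.0155,0.004,0,0,6.7,0,-0.025,0.0185,0.004,0,0,6.7,0,-0.0225,0.0215,0.004,0,0,6.7,0,-0.02,0.024,0.004,0,0,6.7,0,-0.017,0.026,0.004,0,0,6.7])

```text
t: 12.62
eef_pos: [573.9, -145.4, 63.1]
eef_rot: [-3.109, -0.445, 0.002]
contact_force: [1.1, -0.1, -0.3]
finger_gap: 8.6
grip_force: 30.0
```

Request:
carry_out(motion=[0,-0.014,0.028,0.004,0,0,6.7,0,-0.0105,0.029,0.004,0,0,6.7,0,0,0,0,0,0,0,0,0,0,0,0,0,0])

```text
t: 12.95
eef_pos: [563.3, -206.3, 55.1]
eef_rot: [-3.14, -0.085, 0.002]
contact_force: [-1.0, 0.4, -0.3]
finger_gap: 8.5
grip_force: 30.0
```

```bash
python3 - <<'E'
from h import *
import pickle
s=telemetry.read_state(); im=snapshot('wrist'); pickle.dump(s,open('w7.pkl','wb')); cv2.imwrite('pics/w7.png',im[:,:,::-1])
print(s['eef_pos'],s['eef_rot'])
E
python3 plan.py 565 -204 20 -87.3 0 12
```

```text
[ 563.27502391 -206.26065087   55.05936282] [-3.13982196e+00 -8.54355937e-02  2.04472652e-03]
at [ 563.6 -205.3   55.3] yaw -86.8 d [  1.4   1.3 -35.3] N 3 j [-0.39  0.46  1.99  0.    0.7   1.13]
[0, 0.0005, -0.0004, 0.0118, 0, 0, 0.2,  0, 0.0005, -0.0004, 0.0118, 0, 0, 0.2,  0, 0.0005, -0.0004, 0.0118, 0, 0, 0.2]
```

View pics/w7.png

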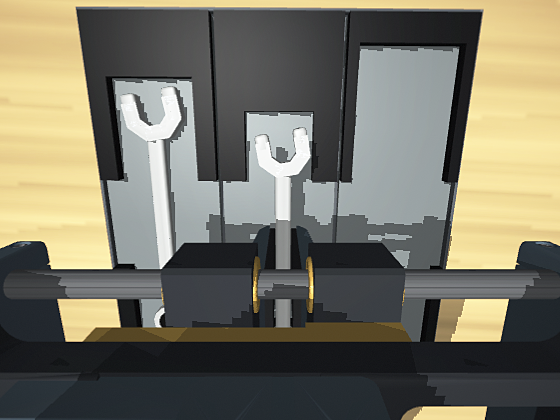

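Medium is seated, with jaw tips just inside its cut-out's end. The small jaw (tips at (262,134) and (300,129)) hangs over its cut-out, whose far edge is (247,113)–(312,113). Ray check next.

Run:
```python
from h import *
import pickle
W=cam('wrist',pickle.load(open('w7.pkl','rb')))
a=np.radians(2.8)
def cen(l,r,L):
    c=plane(W,[l,r],16); f=c.mean(0)-L/2*np.array([np.cos(a),np.sin(a),0]); print('cut-out',f.round(1),'width',np.linalg.norm(c[0]-c[1]).round(1))
cen((247,113),(312,113),154); cen((107,78),(191,78),194); cen((360,45),(461,45),234)
def jaw(p,z,L):
    c=plane(W,p,z); m=c.mean(0)-L/2*np.array([np.cos(a),np.sin(a),0]); print('spanner',m.round(1))
jaw([(262,132),(300,127)],59.5,140); jaw([(127,94),(168,87)],17,180)
```

```text
cut-out [ 566.8 -202.9   16. ] width 41.3
cut-out [ 563.1 -122.    16. ] width 52.1
cut-out [ 570.5 -281.9   16. ] width 61.1
spanner [ 563.9 -204.3   59.5]
spanner [ 562.7 -120.8   17. ]
```

Request:
carry_out(motion=[0,0.001,-0.001,0.012,0,0,0.2,0,0.001,-0.0005,0.012,0,0,0.2,0,0.0005,0,0.012,0,0,0,0,0,0,0.004,0,0,0,0,0,0,0,0,0,0])

```text
t: 13.42
eef_pos: [565.7, -202.7, 14.0]
eef_rot: [-3.139, -0.079, 0.004]
contact_force: [-0.0, 0.7, -0.9]
finger_gap: 8.2
grip_force: 30.0
```

Request:
carry_out(motion=[0,0,0,0.002,0,0,0,0,0,0,0.001,0,0,0,0,0,0,0,0,0,0])

```text
t: 13.67
eef_pos: [566.8, -203.7, 13.1]
eef_rot: [3.141, 0.078, 0.0]
contact_force: [-0.9, -0.0, -1.4]
finger_gap: 8.4
grip_force: 30.0
```

Request:
carry_out(motion=[0.3,0,0,0,0,0,0,0.3,0,0,0,0,0,0,0.3,0,0,0,0,0,0,0.3,0,0,-0.005,0,0,0,0.3,0,0,-0.03,0,0,0])

```text
t: 14.08
eef_pos: [564.1, -202.8, 45.0]
eef_rot: [-3.138, -0.077, 0.009]
contact_force: [-0.9, 0.7, -0.9]
finger_gap: 27.2
grip_force: 0.0
```

Request:
carry_out(motion=[0.3,0,0,-0.04,0,0,0,0.3,0,0,-0.04,0,0,0,0.5,0,0,-0.025,0,0,0,0.5,0,0,0,0,0,0])

```text
t: 14.42
eef_pos: [569.5, -204.9, 159.2]
eef_rot: [3.137, 0.077, 0.012]
contact_force: [0.5, -0.7, 0.1]
finger_gap: 37.9
grip_force: 0.0
```

```bash
python3 plan.py 409.3 162.5 100 -4.4 0.5
```

```text
at [ 569.5 -204.9  159.2] yaw -87.2 d [-160.2  367.4  -59.2] N 12 j [-0.38  0.3   1.96 -0.    0.87  1.14]
[0.5, -0.0119, -0.0312, 0.0047, 0, 0, -6.9,  0.5, -0.008, -0.0324, 0.0048, 0, 0, -6.9,  0.5, -0.0041, -0.0332, 0.0048, 0, 0, -6.9,  0.5, -0.0001, -0.0334, 0.0048, 0, 0, -6.9,  0.5, 0.004, -0.0332, 0.0048, 0, 0, -6.9]
[0.5, 0.0079, -0.0325, 0.0048, 0, 0, -6.9,  0.5, 0.0118, -0.0313, 0.0049, 0, 0, -6.9,  0.5, 0.0154, -0.0296, 0.0049, 0, 0, -6.9,  0.5, 0.0189, -0.0276, 0.0049, 0, 0, -6.9,  0.5, 0.0221, -0.0251, 0.0049, 0, 0, -6.9]
[0.5, 0.0249, -0.0222, 0.0049, 0, 0, -6.9,  0.5, 0.0274, -0.0191, 0.0049, 0, 0, -6.9]
```

Request:
carry_out(motion=[0.5,-0.012,-0.031,0.005,0,0,-6.9,0.5,-0.008,-0.0325,0.005,0,0,-6.9,0.5,-0.004,-0.033,0.005,0,0,-6.9,0.5,0,-0.0335,0.005,0,0,-6.9,0.5,0.004,-0.033,0.005,0,0,-6.9])

```text
t: 14.83
eef_pos: [498.7, -49.8, 127.6]
eef_rot: [-2.974, -1.013, 0.0]
contact_force: [0.9, -0.1, 0.1]
finger_gap: 45.5
grip_force: 0.0
```

Request:
carry_out(motion=[0.5,0.008,-0.0325,0.005,0,0,-6.9,0.5,0.012,-0.0315,0.005,0,0,-6.9,0.5,0.0155,-0.0295,0.005,0,0,-6.9,0.5,0.019,-0.0275,0.005,0,0,-6.9,0.5,0.022,-0.025,0.005,0,0,-6.9])

```text
t: 15.25
eef_pos: [432.3, 103.6, 102.7]
eef_rot: [2.539, 1.85, 0.0]
contact_force: [1.1, 0.4, -0.6]
finger_gap: 45.9
grip_force: 0.0
```

Request:
carry_out(motion=[0.5,0.025,-0.022,0.004,0,0,-6.9,0.5,0.0275,-0.019,0.004,0,0,-6.9,0.5,0,0,0,0,0,0,0.5,0,0,0,0,0,0])

```text
t: 15.58
eef_pos: [406.1, 164.7, 94.6]
eef_rot: [-2.302, -2.138, 0.001]
contact_force: [0.7, -0.2, -0.4]
finger_gap: 45.4
grip_force: 0.0
```

```bash
python3 - <<'E'
from h import *
import pickle
t=snapshot('top'); s=telemetry.read_state(); im=snapshot('wrist'); pickle.dump(s,open('w8.pkl','wb')); cv2.imwrite('pics/w8.png',im[:,:,::-1])
cv2.imwrite('pics/v8.png',np.hstack([im[:,100:460],cv2.resize(t[140:280,310:456],None,fx=3,fy=3,interpolation=2)])[:,:,::-1])
W=cam('wrist',s); print(s['eef_pos'],s['eef_rot'],shank(W,im,(262,150,305,215)))
E
python3 plan.py 409.3 162.5 13 -4.4 0.5 30
```

```text
[406.809148   163.93982886  94.87009479] [ 2.30450723e+00  2.13510362e+00 -2.30579116e-04] (array([7.4103512e-02, 9.9725056e-01, 4.1091751e+02, 1.9126405e+02],
      dtype=float32), np.float32(85.75028), 65)
at [407.2 163.4  95. ] yaw -4.5 d [  2.1  -0.9 -82. ] N 3 j [ 0.33  0.17  2.3  -0.    0.68  0.41]
[0.5, -0.0002, 0.0007, 0.0273, 0, 0, 0,  0.5, -0.0002, 0.0007, 0.0273, 0, 0, 0,  0.5, -0.0002, 0.0007, 0.0273, 0, 0, 0]
```

View pics/v8.png

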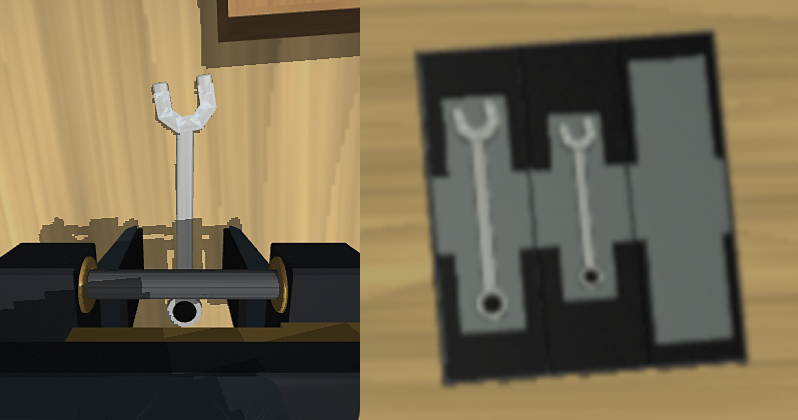

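Both placed spanners lie in their cut-outs. The large shank (col 184) is centred between the fingers (128–236).

Request:
carry_out(motion=[0.5,0,0.0005,0.027,0,0,0,0.5,0,0.001,0.027,0,0,0,0.5,0,0.0005,0.027,0,0,0,0.5,0,0,0.008,0,0,0,0.5,0,0,0.002,0,0,0])

```text
t: 16.1
eef_pos: [408.3, 162.4, 2.7]
eef_rot: [-2.306, -2.131, 0.005]
contact_force: [-0.0, 0.2, 0.1]
finger_gap: 45.7
grip_force: 0.0
```

Request:
carry_out(motion=[0.3,0,0,0.001,0,0,0,0,0,0,0,0,0,0,0,0,0,0,0,0,0,0,0,0,0,0,0,0,0,0,0,0,0,0,0])

```text
t: 16.52
eef_pos: [409.4, 163.8, 3.7]
eef_rot: [2.304, 2.135, 0.002]
contact_force: [-3.5, 0.9, 3.6]
finger_gap: 14.9
grip_force: 1.7
```

Request:
carry_out(motion=[0,0,0,0,0,0,0,0,0,0,0,0,0,0,0,0,0,0,0,0,0])

```text
t: 16.77
eef_pos: [409.3, 163.7, 3.6]
eef_rot: [2.304, 2.135, 0.001]
contact_force: [-3.0, -1.0, 13.0]
finger_gap: 13.5
grip_force: 30.0
```

Request:
carry_out(motion=[0,0,0,-0.015,0,0,0,0,0,0,-0.035,0,0,0,0,0,0,-0.035,0,0,0,0,0,0,-0.015,0,0,0,0,0,0,0,0,0,0])

```text
t: 17.18
eef_pos: [410.9, 164.3, 106.3]
eef_rot: [2.303, 2.133, 0.008]
contact_force: [0.8, 0.3, -1.5]
finger_gap: 13.4
grip_force: 30.0
```

```bash
python3 plan.py 569.5 -284 62 -87.3 0
```

```text
at [410.9 164.3 106.3] yaw -4.4 d [ 158.6 -448.3  -44.3] N 13 j [ 0.33  0.15  2.29 -0.    0.7   0.4 ]
[0, -0.0335, 0.0148, 0.0034, 0, 0, 6.4,  0, -0.0316, 0.0184, 0.0034, 0, 0, 6.4,  0, -0.0294, 0.0218, 0.0034, 0, 0, 6.4,  0, -0.0268, 0.0249, 0.0034, 0, 0, 6.4,  0, -0.0238, 0.0277, 0.0034, 0, 0, 6.4]
[0, -0.0206, 0.0302, 0.0034, 0, 0, 6.4,  0, -0.0171, 0.0323, 0.0035, 0, 0, 6.4,  0, -0.0134, 0.034, 0.0035, 0, 0, 6.4,  0, -0.0095, 0.0353, 0.0034, 0, 0, 6.4,  0, -0.0056, 0.0362, 0.0034, 0, 0, 6.4]
[0, -0.0015, 0.0365, 0.0034, 0, 0, 6.4,  0, 0.0026, 0.0365, 0.0034, 0, 0, 6.4,  0, 0.0066, 0.036, 0.0034, 0, 0, 6.4]
```

Request:
carry_out(motion=[0,-0.0335,0.015,0.003,0,0,6.4,0,-0.0315,0.0185,0.003,0,0,6.4,0,-0.0295,0.022,0.003,0,0,6.4,0,-0.027,0.025,0.003,0,0,6.4,0,-0.024,0.0275,0.003,0,0,6.4])

```text
t: 17.6
eef_pos: [469.6, -11.0, 86.9]
eef_rot: [-2.807, -1.409, 0.001]
contact_force: [0.5, 0.5, -0.9]
finger_gap: 13.6
grip_force: 30.0
```

Request:
carry_out(motion=[0,-0.0205,0.03,0.0035,0,0,6.4,0,-0.017,0.0325,0.0035,0,0,6.4,0,-0.0135,0.034,0.0035,0,0,6.4,0,-0.0095,0.0355,0.0035,0,0,6.4,0,-0.0055,0.036,0.0035,0,0,6.4])

```text
t: 18.02
eef_pos: [530.1, -183.4, 69.0]
eef_rot: [-3.087, -0.58, 0.002]
contact_force: [1.4, 0.6, -2.8]
finger_gap: 13.4
grip_force: 30.0
```

Request:
carry_out(motion=[0,-0.0015,0.0365,0.0035,0,0,6.4,0,0.0025,0.0365,0.0035,0,0,6.4,0,0.0065,0.036,0.0035,0,0,6.4,0,0,0,0,0,0,0,0,0,0,0,0,0,0])

```text
t: 18.43
eef_pos: [566.0, -286.5, 58.2]
eef_rot: [-3.14, -0.063, 0.002]
contact_force: [-0.4, 0.0, -1.6]
finger_gap: 13.3
grip_force: 30.0
```

```bash
python3 - <<'E'
from h import *
import pickle
s=telemetry.read_state(); im=snapshot('wrist'); pickle.dump(s,open('w9.pkl','wb')); cv2.imwrite('pics/w9.png',im[:,:,::-1])
print(s['eef_pos'],s['eef_rot'])
E
python3 plan.py 569.5 -284 20 -87.3 0 12
```

```text
[ 566.03746465 -286.54410625   58.23801643] [-3.14026331e+00 -6.31794814e-02  1.86976344e-03]
at [ 565.5 -285.2   58.3] yaw -87.6 d [  4.    1.2 -38.3] N 4 j [-0.5   0.49  1.92  0.    0.74  1.02]
[0, 0.001, -0.0003, 0.0096, 0, 0, -0.1,  0, 0.001, -0.0003, 0.0096, 0, 0, -0.1,  0, 0.001, -0.0003, 0.0096, 0, 0, -0.1,  0, 0.001, -0.0003, 0.0096, 0, 0, -0.1]
```

View pics/w9.png

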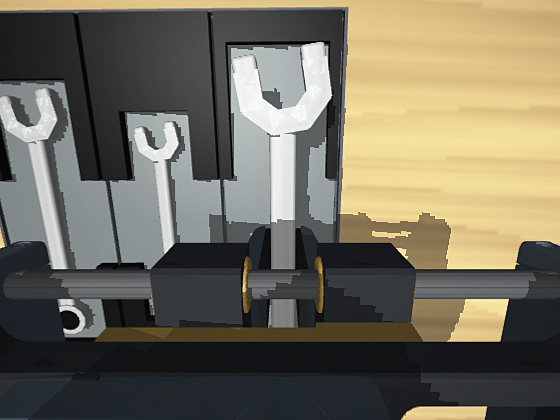

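The large jaw (tips at (242,57) and (313,44)) hangs over its cut-out, whose far-left corner is (228,45) and right edge is at col 330. Ray check next.

Run:
```python
from h import *
import pickle
W=cam('wrist',pickle.load(open('w9.pkl','rb')))
a=np.radians(2.8); u=np.array([np.cos(a),np.sin(a),0])
def cen(l,r,L):
    c=plane(W,[l,r],16); print('cut-out',(c.mean(0)-L/2*u).round(1),'width',np.linalg.norm(c[0]-c[1]).round(1), c.round(1).tolist())
cen((228,45),(330,42),234); cen((125,112),(188,112),154)
c=plane(W,[(242,55),(313,43)],63.6); print('large',(c.mean(0)-110*u).round(1),c.round(1).tolist())
im=cv2.imread('pics/w9.png')[:,:,::-1].copy(); print(shank(W,im,(262,145,305,215),62.5))
```

```text
cut-out [ 570.6 -284.3   16. ] width 62.6 [[685.3, -247.4, 16.0], [689.6, -309.8, 16.0]]
cut-out [ 567.2 -204.9   16. ] width 40.7 [[643.3, -180.9, 16.0], [644.9, -221.5, 16.0]]
large [ 563.9 -284.3   63.6] [[670.5, -262.1, 63.6], [677.1, -295.8, 63.6]]
(array([ 9.9947411e-01,  3.2427423e-02,  6.1400891e+02, -2.8169305e+02],
      dtype=float32), np.float32(1.8582801), 70)
```

Request:
carry_out(motion=[0,0.001,0,0.013,0,0,-0.3,0,0.001,0,0.013,0,0,-0.3,0,0.0005,0,0.013,0,0,0,0,0,0,0.004,0,0,0,0,0,0,0,0,0,0])

```text
t: 18.9
eef_pos: [567.9, -284.1, 14.9]
eef_rot: [-3.139, -0.084, 0.004]
contact_force: [-0.3, -0.1, -2.6]
finger_gap: 13.3
grip_force: 30.0
```

Request:
carry_out(motion=[0,0,0,0.0025,0,0,0,0,0,0,0,0,0,0,0,0,0,0,0,0,0])

```text
t: 19.15
eef_pos: [569.3, -285.3, 14.8]
eef_rot: [3.14, 0.083, 0.001]
contact_force: [-0.4, 0.2, -2.8]
finger_gap: 13.5
grip_force: 30.0
```

Request:
carry_out(motion=[0,0,0,0.0015,0,0,0,0,0,0,0.001,0,0,0,0,0,0,0,0,0,0])

```text
t: 19.4
eef_pos: [569.0, -285.3, 12.0]
eef_rot: [3.14, 0.083, 0.0]
contact_force: [-0.2, 0.1, -2.2]
finger_gap: 13.3
grip_force: 30.0
```

Request:
carry_out(motion=[0.35,0,0,0,0,0,0,0.35,0,0,0,0,0,0,0.35,0,0,0,0,0,0,0.35,0,0,-0.005,0,0,0,0.35,0,0,-0.03,0,0,0])

```text
t: 19.82
eef_pos: [566.6, -284.0, 43.7]
eef_rot: [-3.137, -0.083, 0.008]
contact_force: [0.2, -0.9, -0.9]
finger_gap: 31.8
grip_force: 0.0
```

Request:
carry_out(motion=[0.35,0,0,-0.04,0,0,0,0.35,0,0,-0.04,0,0,0,0.35,0,0,-0.04,0,0,0,0.35,-0.035,-0.02,-0.01,0,0,0,0.35,-0.02,-0.035,0,0,0,0])

```text
t: 20.23
eef_pos: [512.0, -235.3, 181.0]
eef_rot: [3.137, 0.08, 0.009]
contact_force: [1.1, 1.6, -0.7]
finger_gap: 32.4
grip_force: 0.0
```

Request:
carry_out(motion=[0.35,0,-0.04,0,0,0,0,0.35,0,-0.04,0,0,0,0,0.35,0,-0.04,0,0,0,0,0.35,0,-0.04,0,0,0,0,0.35,0,-0.04,0,0,0,0])

```text
t: 20.65
eef_pos: [500.2, -31.8, 177.6]
eef_rot: [3.14, 0.082, 0.002]
contact_force: [1.3, -0.5, -0.2]
finger_gap: 31.9
grip_force: 0.0
```

Request:
carry_out(motion=[0.35,0,-0.04,0,0,0,0,0.35,0,-0.04,0,0,0,0,0.35,0,0,0,0,0,0,0.35,0,0,0,0,0,0])

```text
t: 20.98
eef_pos: [496.3, 48.1, 177.4]
eef_rot: [3.14, 0.088, 0.001]
contact_force: [0.1, -0.8, 0.1]
finger_gap: 32.1
grip_force: 0.0
```

Run:
```python
from h import *
t=snapshot('top'); sd=snapshot('side'); s=telemetry.read_state(); cv2.imwrite('pics/t9.png',t[:,:,::-1])
cv2.imwrite('pics/v9.png',np.hstack([cv2.resize(t[140:280,310:456],None,fx=3,fy=3,interpolation=2),cv2.resize(sd[235:360,240:450],None,fx=1.7,fy=3.36,interpolation=2)[:420]])[:,:,::-1])
print(s['eef_pos'],s['t'])
a=cv2.imread('pics/top0.png')[:,:,::-1]
g=lambda i,b:cv2.cvtColor(np.ascontiguousarray(i[b[1]:b[3],b[0]:b[2]]),cv2.COLOR_RGB2GRAY).astype(np.float32)
for n,b in(('carton',(72,194,190,274)),('driver',(268,108,356,148)),('valve',(282,282,334,308))): print(n,cv2.phaseCorrelate(g(a,b),g(t,b)))
T=cam('top')
for n,b in(('m',(338,165,366,252)),('s',(370,176,398,242)),('l',(404,160,436,258))):
    m=np.zeros(t.shape[:2],np.uint8); m[b[1]:b[3],b[0]:b[2]]=greys(t,120,255,60)[b[1]:b[3],b[0]:b[2]]
    B=max(blobs(m,20),key=lambda q:q[0][4]); P=plane(T,cv2.boxPoints(B[2]),16)[:,:2]; r=cv2.minAreaRect(P.astype(np.float32)); print(n,[np.round(v,1) for v in r])
```

```text
[496.51997708  46.0391048  177.19935811] 21.0833
carton ((0.04805428099547271, -0.02912901267894341), 0.9589886140823364)
driver ((-0.02755429670078513, -0.09449316616041514), 0.9801750010914273)
valve ((-4.1132620561678195, 6.52385694881142), -0.04284317012676977)
m [array([ 564. , -121.3]), array([182.3,  37.5]), np.float64(0.6)]
s [array([ 576.2, -210.2]), array([122.4,  29.6]), np.float64(8.2)]
l [array([ 570.7, -290.8]), array([218.4,  47.5]), np.float64(5.3)]
```

View pics/v9.png

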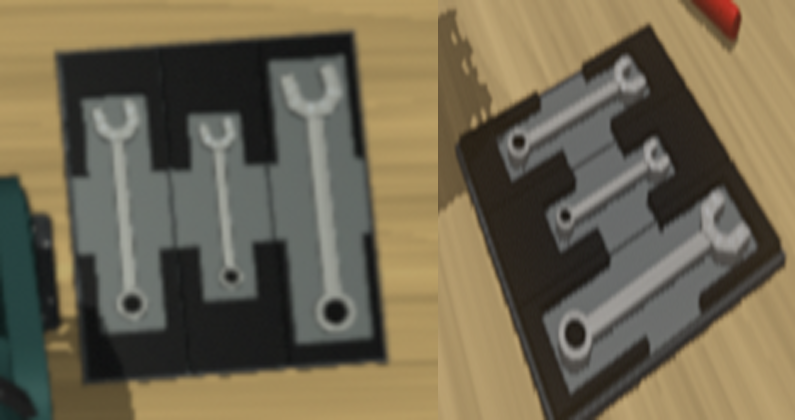

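All three lie flat inside their own cut-outs, 4 mm or less off lengthwise. The carton and screwdriver haven't moved; the arm hides the valve, but nothing went near it. I'm handing in.

```bash
python3 -c "
from cell import workorder; print(workorder.job_done())"
```

```text
the job is handed in; nothing more can be done
None
```

The job is handed in, no verdict shown: all three spanners lie flat in their own cut-outs, the carton and screwdriver did not shift, and the valve, hidden by the arm in the last picture, was never approached.

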